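# Aim the bench camera on its threaded post and lock it

## Robot

A 7-joint arm with a two-finger parallel gripper is mounted at the origin on a cart in front of the work surface, level with it; the furniture and walls round the work are solid. World frame = base frame: x ahead of the robot, y to its left, z up, the work surface at z = 0. Lengths are in mm, angles in degrees, forces in N, time in s.
With the tool pointing down it reaches from about 400 to 900 mm from the base axis. Payload 5.6 kg.
Tool frame: the origin (TCP) lies between the finger pads; the fingertips stand 22 mm ahead of it and the grasp point (between the pads) lies 3 mm ahead of it (arm.tips_ahead is the distance from the TCP to the fingertips, in mm); z points along the fingers, y is the line along which they close (so a half turn about z gives the same grasp; the last joint's range is limited). The gripper opens to 92 mm and grips with 3 to 60 N. Pads are 20 mm wide; open, the fingers measure 128 mm over their backs; the gripper's body (75 mm by 189 mm) begins 69 mm behind the grasp point.
Start: joints at [-71.849, 26.786, -0.665, 91.828, 0.344, 61.387, -3.226], TCP at [228.897, 608.37, 236.592] pointing down, gripper open.
Joint ranges: [-144.91, 144.91], [-17.63, 115.5], [-89.93, 88.59], [15.96, 139.68], [-74.01, 254.01], [8.47, 105.57], [-167.45, 167.45]. Speed limits (degrees/s): [147.25, 147.25, 180, 180, 180, 180, 180].

## Interface

Orientations are given as [roll, pitch, yaw] about the fixed x, y, z axes, in that order (R = Rz(yaw) Ry(pitch) Rx(roll)).
In Python, from bench import sense, vision, workorder, finder, arm gives the robot as it stands.
- The arm moves only by the tool step_arm, never from a script. Its argument "increments" is a list of rows, each an object of numbers: "grip": the closure in counts, from 0 (fully open) to 255 (shut); "tx", "ty", "tz": the shift along the tool's x, y, z in mm; "twist": the turn about the tool's z in rad. In form: [{"grip": .., "tx": .., "ty": .., "tz": .., "twist": ..}, ...]. A call has 1 to 8 rows; each row is the pose to reach, as a shift and turn from the pose commanded when the call began, along the tool's axes at that moment; what a row does not reach only later rows make up. A row lasts 1/12 s, in which the tool goes at most 41.7 mm and 7.16 degrees, less where a joint would pass 70% of its speed; a pose out of reach is approached as far as the arm can. A call with a gripper value outside its range is refused whole. The fingers move at their own pace and stop on an object; "squeeze" is the grip in N (left out, the last holds). Time passes only in rows, so rows that repeat a pose let the fingers close. It gives the time, the measured TCP pose, the force, the opening and the grip force at its end, in the units of the state.
- sense(): the state, without advancing time (a new reading comes with each control period).
- vision.grab_frame(name): name is "scene" or "top"; returns a dict with "pixels" (480x640x3 uint8, red, green, blue), "intrinsics" (3x3 intrinsics, pixels), "camera_from_world" (4x4, takes a point from world to camera coordinates). Camera axes: x right, y down, z forward; pixel columns grow to the right and rows downward; lengths in mm; the calibration is good to about 2 mm. A picture is of the moment at which its call begins. There is no depth.
- workorder.close_job(): hands the job in; it is judged then, once.
Trained networks look in the newest picture that a camera, given by its name, has taken for a name from the list of things; names that differ only in an ending like _2 or _b are one class to them, and where a whole thing is asked for, a point or a joint stands for the part that bears it (a point fixed in the world has none). Each returns a list of dicts, best first, with "score" (0 to 1); they miss things now and then, are a little off and sometimes report something else, mostly with a low value. They report only what shows in the picture. A call takes as long as a camera call.
- finder.boxes_of(camera, target): "at" ([x, y, z] in mm, in world coordinates, good to about 4 mm: the middle of the surface that is visible of it).
- finder.mark_of(camera, target): "at" ([x, y, z] in mm, in world coordinates, good to about 4 mm: a listed point, or the origin of a listed thing).
The state is a dict: "t": time; "joint_positions": joint angles; "joint_vel": joint speeds; "joint_efforts": joint torques, N m; "position": TCP position; "tool_rot": TCP orientation; "ft_force": force on the tool from outside, world axes, zero at the start; "wrist_torque": the same for the moment, N m; "width": finger opening in mm; "grip_force": force on a finger pad.
Only numpy, scipy, OpenCV 4.12 (cv2) and the standard library are available. Lean on these libraries where they do the work, as an engineer would, in place of code of your own. Each camera call takes 0.05 s, during which the arm holds its last target. There are 200 camera calls.

## Task

The little bench camera sits loose on its threaded post and looks the wrong way: screw it further down, clockwise seen from above, until its lens looks straight at the bridge of the black spectacles on the white rest. Then, having let go of it, swing the lock ring's lever under it counter-clockwise until the ring grips firmly. Feel for where it bites and push gently, never with more than 14 N and only until firm, since a ring forced too tight drags the camera off its aim; leave the other things where they are.

Things in the scene. Friction and masses are not known exactly. Their poses are not given: they have to be found in the camera images.
- camera_centre (a point): Centre of the camera's pale grey housing, 42 long, 34 wide, 30 mm high, on the axis of the upright threaded post. x points out of the lens along its level line of sight, y across (flat sides to grip 17 mm either side), z up. The black lens barrel, 27 mm thick, ends 42 mm ahead of here, the back 24 mm behind. Under the housing a neck, then a foot disc 42 mm across and 4 mm thick.
- camera: The camera; origin on the post axis at its foot's underside, 26 mm below camera_centre; same axes. Screwing it clockwise seen from above lowers it 20 mm a turn (a quick thread). The thread is stiff (0.42 N m) at every angle and stays where left. At the start 1.1 to 3.3 rad are to go; the thread runs on 0.5 rad or more past the aim, so no stop helps.
- lock_ring: Dark knurled ring, rubber-topped, with a lever; under the camera on the same thread, 45 mm across, 10 mm high; origin on the post axis at its underside; x out along the lever. Counter-clockwise seen from above raises it 20 mm a turn. It turns easily (0.05 N m, 0.7 N at the knob) till it meets the camera's foot, 0.1 to 2.5 rad on, as the camera's height has it.
- lever_knob (a point): Centre of the black upright knob on the lever's end, 70 mm from the post axis; 15 mm thick, 11 mm up and down from here; x outward. Push it sideways. Once the ring bites, the push grows about 1 N per 0.12 rad: under 3 N is loose, 4 to 5 N right, above 6 N the ring drags the camera round. It does not spring back when let go. The camera's top is 43 to 64 mm higher than here.
- bridge (a point): Middle of the bridge of the black spectacle frame, 132 mm wide, which is fixed on its white rest 0.15 to 0.35 m from the camera, level with its lens.
- camera_stand: The camera's fixed stand: a square steel foot, 104 mm wide and 14 mm high, and a column 27 mm thick; origin on the post axis at the worktop.
- loupe: Black eye loupe, 35 mm across and 32 mm high, loose bystander; origin at its underside.
- lens_clock: Round gauge lying flat, 61x43x13 mm, loose bystander; origin at its underside.
- screw_jar: Small white jar, 42 mm across and 30 mm high, loose bystander; origin at its underside.
- cleaner: Dropper bottle, 34 mm across and 102 mm high, loose bystander; origin at its underside.

How it is judged:
By the outcome, as a careful person would: the job done as asked, in the order asked, and still so for the second after the job is handed in, with the robot touching nothing.
It also fails if it takes over 70 s, if anything falls off the work surface, if the arm or the gripper's body presses on something with over 40 N, if the wrist force passes 120 N, or if a joint passes its speed limit or range.

## Working session

There is one attempt and no reset: what is moved stays moved. The work goes in short steps, Python scripts to look and compute and a tool call to move; the robot and the scene stay as the last step left them, time stands still between calls to the robot, and variables do not carry over. Pictures are saved under pics/ and viewed, at most 10 in all, crops included, and the job is handed in when it is done.

Besides the shell and the picture viewer there is one more tool, called by a JSON object that holds its "method" and its "body". step_arm: Moves the arm, as the interface text tells. Its arguments: {"type":"object","properties":{"increments":{"type":"array"},"squeeze":{"type":"number"}},"required":["increments"]}

```bash
mkdir -p pics; cat > h.py <<'E'
import numpy as np, cv2
from bench import sense, vision, workorder, finder, arm
def shot(cam,name=None):
    f=vision.grab_frame(cam)
    if name: cv2.imwrite(f'pics/{name}.png',f['pixels'][:,:,::-1])
    return f
def proj(f,p):
    c=f['camera_from_world']@np.append(p,1); q=f['intrinsics']@c[:3]; return q[:2]/q[2]
def ray(f,uv):
    M=f['camera_from_world'];R=M[:3,:3];o=-R.T@M[:3,3]
    d=R.T@np.linalg.solve(f['intrinsics'],[uv[0],uv[1],1.]);return o,d/np.linalg.norm(d)
E
python3 - <<'E'
from h import *
np.set_printoptions(precision=1,suppress=True)
fs={c:shot(c,c+'1') for c in('scene','top')}
for c in fs:
    print(c,ray(fs[c],(320,240)))
    for n in ['camera_centre','camera','lock_ring','lever_knob','bridge','camera_stand','loupe','lens_clock','screw_jar','cleaner']:
        m=finder.mark_of(c,n)[:2]; print(n,[(np.array(d['at']),round(d['score'],2),proj(fs[c],d['at'])) for d in m])
s=sense();print(s['position'],s['tool_rot'],s['width'],s['ft_force'])
E
```

```text
scene (array([ 260.5, -749.5,  680.5]), array([ 0.3,  0.6, -0.7]))
camera_centre [(array([ 509.9, -103.7,  112.4]), 0.83, array([282. , 202.4]))]
camera [(array([ 511.4, -101.7,   89.8]), 0.81, array([283., 210.]))]
lock_ring [(array([513.1, -97.5,  60.7]), 0.5, array([283.8, 219. ]))]
lever_knob [(array([504.3, -34. ,  63.9]), 0.58, array([268.3, 202.3]))]
bridge [(array([ 532.7, -370. ,  106.9]), 0.97, array([359.3, 290.1]))]
camera_stand [(array([509.5, -98.3,  -0.6]), 0.57, array([284.1, 240.2])), (array([375.9, -15.6,  -2.3]), 0.24, array([215. , 237.4]))]
loupe [(array([ 665.7, -195.8,    0.4]), 0.82, array([366.7, 244. ]))]
lens_clock [(array([ 380.9, -289.7,   -1.5]), 0.91, array([263.6, 326.9])), (array([380. , -15. ,  -2.3]), 0.26, array([216.6, 236.7]))]
screw_jar [(array([380.8, -13. ,   0.2]), 0.56, array([216.5, 235.2]))]
cleaner [(array([374.1, -14.8,  -2.7]), 0.67, array([214.1, 237.6])), (array([ 532.7, -369.7,  104.3]), 0.37, array([359.1, 290.9]))]
top (array([ 520.2, -195.5,  995. ]), array([ 0.1, -0. , -1. ]))
camera_centre [(array([ 507.8, -101.3,  112.1]), 0.71, array([252.9, 275.8]))]
camera [(array([ 511.6, -102.3,   85.5]), 0.9, array([255. , 273.5]))]
lock_ring [(array([506.6, -99.4,  64.2]), 0.58, array([254.6, 276.1]))]
lever_knob [(array([ 537. , -372.2,  107. ]), 0.58, array([402.9, 257.5])), (array([503.6, -32.7,  63.2]), 0.54, array([219.2, 278.2]))]
bridge [(array([ 533.6, -370.8,  109.7]), 0.66, array([402.5, 259.3])), (array([ 670.5, -191.4,    2.7]), 0.56, array([302.6, 194.1]))]
camera_stand [(array([ 510.7, -101. ,    1.9]), 0.87, array([258.6, 273.5]))]
loupe [(array([ 668.4, -193. ,    1. ]), 0.51, array([303.4, 195.3]))]
lens_clock [(array([ 379.5, -287.7,   -0.6]), 0.83, array([352.4, 337.7]))]
screw_jar [(array([379.3, -16.8,  -3.3]), 0.57, array([217.1, 339.9]))]
cleaner []
[228.9 608.4 236.6] [-180.     0.   159.4] 92.13348898404217 [ 0.4  0.4 -0.3]
```

```bash
python3 - <<'E'
import cv2
a=cv2.imread('pics/scene1.png');b=cv2.imread('pics/top1.png')
x=cv2.resize(a[140:340,180:440],(780,600),interpolation=3);cv2.imwrite('pics/s1c.png',x)
y=cv2.resize(b[170:370,170:430],(780,600),interpolation=3);cv2.imwrite('pics/t1c.png',y)
E
```

```text
(no output)
```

View pics/s1c.png

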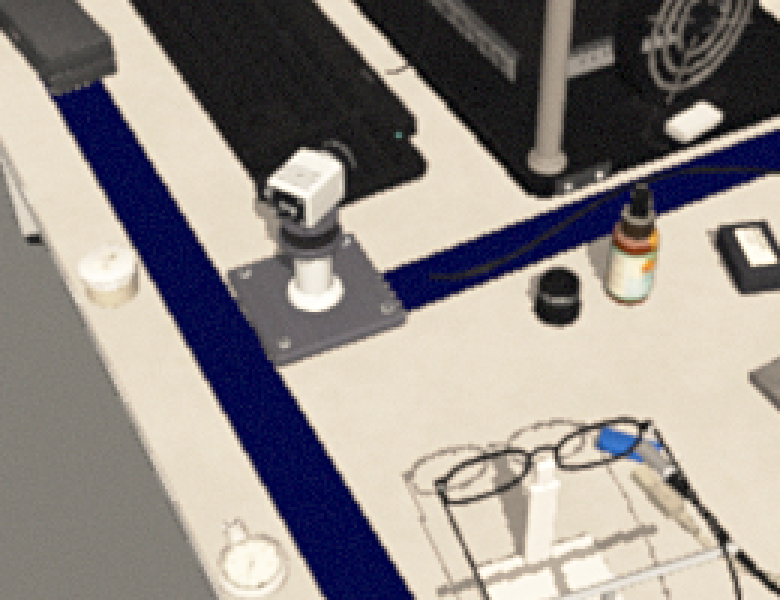

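View pics/t1c.png

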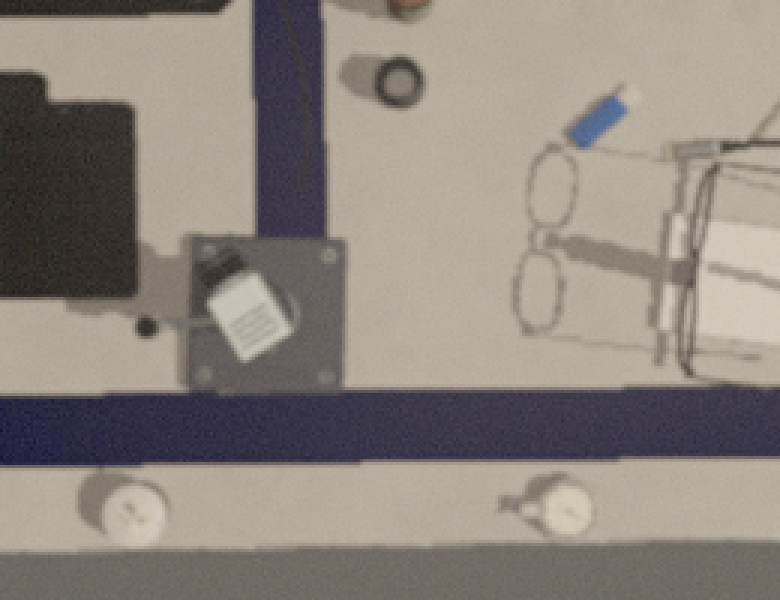

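The close-ups show the camera at top-crop (248,315) with its lens up-left at (222,268), which is a yaw of about +29°. The lever knob is at (146,327) and the spectacle bridge at (540,240). The networks agree with the picture, so the turn is about 114° clockwise. I'll check the full scene for obstacles along the path.

```bash
python3 - <<'E'
from h import *
np.set_printoptions(precision=1,suppress=True)
f=shot('scene');o,d=ray(f,(363,195));print('rod foot',o-d*o[2]/d[2])
f=shot('top');im=f['pixels']
# housing: bright blob near the camera
g=cv2.cvtColor(im,cv2.COLOR_RGB2GRAY)
m=np.zeros_like(g);m[255:295,232:272]=(g[255:295,232:272]>165)
n,l,st,ce=cv2.connectedComponentsWithStats(m);k=1+st[1:,4].argmax()
c=cv2.findContours((l==k).astype(np.uint8),0,1)[0][0];r=cv2.minAreaRect(c);print(r)
def gnd(uv,z): o,d=ray(f,uv);return o+d*(z-o[2])/d[2]
P=np.array([gnd(p,127) for p in cv2.boxPoints(r)]);print(P)
e=np.diff(np.vstack([P,P[:1]]),axis=0);print(np.linalg.norm(e,axis=1),np.degrees(np.arctan2(e[:,1],e[:,0])),P.mean(0))
E
```

```text
rod foot [750.1 -44.    0. ]
((252.70382690429688, 275.1437683105469), (22.994775772094727, 18.605459213256836), 58.392494201660156)
[[ 518.2  -78.1  127. ]
 [ 534.9 -106.   127. ]
 [ 500.2 -126.9  127. ]
 [ 483.6  -99.   127. ]]
[32.5 40.5 32.5 40.4] [ -59.  -148.9  120.8   31.2] [ 509.2 -102.5  127. ]
```

View pics/scene1.png

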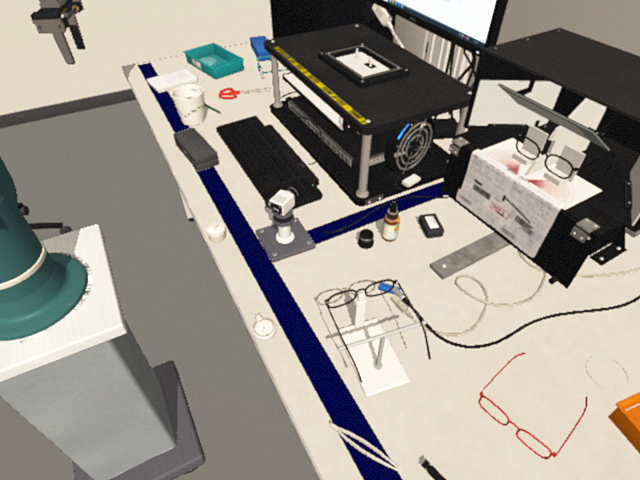

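The full scene shows nothing tall near the straight path. The shelf rods are at x≈750, and the bench camera is at pixel (283,202). Moving over now.

{"method": "step_arm", "body": {"increments": [{"tx": -12,"ty": -13,"twist": -0.02,"grip": 0},{"tx": -35,"ty": -38,"twist": -0.06,"grip": 0},{"tx": -61,"ty": -67,"twist": -0.1,"grip": 0},{"tx": -87,"ty": -96,"twist": -0.15,"grip": 0},{"tx": -113,"ty": -125,"twist": -0.2,"grip": 0},{"tx": -140,"ty": -154,"twist": -0.24,"grip": 0},{"tx": -166,"ty": -183,"twist": -0.29,"grip": 0},{"tx": -192,"ty": -212,"twist": -0.34,"grip": 0}]}}

```text
invalid input at $.increments[0]: expected keys grip, tx, ty, tz, twist
```

{"method": "step_arm", "body": {"increments": [{"tx": -12,"ty": -13,"tz": 0,"twist": -0.02,"grip": 0},{"tx": -35,"ty": -38,"tz": 0,"twist": -0.06,"grip": 0},{"tx": -61,"ty": -67,"tz": 0,"twist": -0.1,"grip": 0},{"tx": -87,"ty": -96,"tz": 0,"twist": -0.15,"grip": 0},{"tx": -113,"ty": -125,"tz": 0,"twist": -0.2,"grip": 0},{"tx": -140,"ty": -154,"tz": 0,"twist": -0.24,"grip": 0},{"tx": -166,"ty": -183,"tz": 0,"twist": -0.29,"grip": 0},{"tx": -192,"ty": -212,"tz": 0,"twist": -0.34,"grip": 0}]}}

```text
t: 1.87
position: [334.4, 340.5, 236.8]
tool_rot: [180.0, 0.0, 179.0]
ft_force: [0.4, -0.9, 0.6]
width: 91.9
grip_force: 0.0
```

{"method": "step_arm", "body": {"increments": [{"tx": -14,"ty": -34,"tz": 0,"twist": -0.04,"grip": 0},{"tx": -28,"ty": -68,"tz": 0,"twist": -0.09,"grip": 0},{"tx": -43,"ty": -102,"tz": 0,"twist": -0.13,"grip": 0},{"tx": -57,"ty": -136,"tz": 0,"twist": -0.18,"grip": 0},{"tx": -72,"ty": -170,"tz": 0,"twist": -0.22,"grip": 0},{"tx": -86,"ty": -204,"tz": 0,"twist": -0.26,"grip": 0},{"tx": -100,"ty": -238,"tz": 0,"twist": -0.3,"grip": 0},{"tx": -114,"ty": -270,"tz": 0,"twist": -0.34,"grip": 0}]}}

```text
t: 2.53
position: [443.0, 68.1, 237.1]
tool_rot: [180.0, 0.1, -161.6]
ft_force: [0.2, 1.1, 0.5]
width: 92.0
grip_force: 0.0
```

```bash
cat >> h.py <<'E'
def delta(x,y,z,yaw):
    s=sense();p=s['position'];r=s['tool_rot'];w=np.radians(r[2]);D=np.array([x,y,z])-p
    tw=(r[2]-yaw+180)%360-180
    print('t',round(s['t'],2),'pos',np.round(p,1),'rot',np.round(r,1),'q',np.round(s['joint_positions'],0),'F',np.round(s['ft_force'],1),'w',round(s['width'],1))
    print('tx %.1f ty %.1f tz %.1f twist %.3f'%(D[0]*np.cos(w)+D[1]*np.sin(w),D[0]*np.sin(w)-D[1]*np.cos(w),-D[2],np.radians(tw)))
E
python3 -c "
from h import *
delta(510.5,-101,200,-149)"
```

```text
t 2.53 pos [443.   68.1 237.1] rot [ 1.800e+02  1.000e-01 -1.616e+02] q [-26.   7.  14. 120.  -2.  54.  98.] F [0.2 1.1 0.5] w 92.0
tx -10.6 ty -181.8 tz 37.1 twist -0.219
```

{"method": "step_arm", "body": {"increments": [{"tx": -2,"ty": -36,"tz": 8,"twist": -0.05,"grip": 0},{"tx": -4,"ty": -72,"tz": 16,"twist": -0.1,"grip": 0},{"tx": -6,"ty": -108,"tz": 24,"twist": -0.15,"grip": 0},{"tx": -8,"ty": -144,"tz": 30,"twist": -0.19,"grip": 0},{"tx": -10,"ty": -170,"tz": 36,"twist": -0.21,"grip": 0},{"tx": -10,"ty": -180,"tz": 37,"twist": -0.22,"grip": 0},{"tx": -10,"ty": -180,"tz": 37,"twist": -0.22,"grip": 0},{"tx": -10,"ty": -180,"tz": 37,"twist": -0.22,"grip": 0}]}}

```text
t: 3.2
position: [508.5, -97.6, 199.4]
tool_rot: [180.0, -0.0, -149.1]
ft_force: [-0.3, 0.1, 1.2]
width: 92.3
grip_force: 0.0
```

```bash
python3 -c "
from h import *
delta(510.5,-101,118,-149)"
```

```text
t 3.2 pos [508.5 -97.6 199.4] rot [ 180.    -0.  -149.1] q [ -9.  17.  19. 113.  -7.  51. 135.] F [-0.3  0.1  1.2] w 92.3
tx 0.0 ty -3.9 tz 81.4 twist -0.002
```

{"method": "step_arm", "body": {"increments": [{"tx": 0,"ty": -4,"tz": 15,"twist": 0,"grip": 0},{"tx": 0,"ty": -4,"tz": 35,"twist": 0,"grip": 0},{"tx": 0,"ty": -4,"tz": 55,"twist": 0,"grip": 0},{"tx": 0,"ty": -4,"tz": 70,"twist": 0,"grip": 0},{"tx": 0,"ty": -4,"tz": 81,"twist": 0,"grip": 0},{"tx": 0,"ty": -4,"tz": 81,"twist": 0,"grip": 60},{"tx": 0,"ty": -4,"tz": 81,"twist": 0,"grip": 110},{"tx": 0,"ty": -4,"tz": 81,"twist": 0,"grip": 130}], "squeeze": 10}}

```text
t: 3.87
position: [511.4, -100.6, 119.5]
tool_rot: [-180.0, 0.1, -149.0]
ft_force: [0.3, -0.3, 0.6]
width: 73.9
grip_force: 0.0
```

```bash
python3 -c "
from h import *
delta(510.5,-101,118,-149)
print(sense()['grip_force'])"
```

```text
t 3.87 pos [ 511.4 -100.6  119.5] rot [-1.80e+02  1.00e-01 -1.49e+02] q [ -7.  24.  17. 116. -11.  41. 138.] F [ 0.3 -0.3  0.6] w 73.9
tx 1.0 ty 0.1 tz 1.5 twist -0.000
0.0
```

{"method": "step_arm", "body": {"increments": [{"tx": 1,"ty": 0,"tz": 1,"twist": 0,"grip": 160},{"tx": 1,"ty": 0,"tz": 1,"twist": 0,"grip": 255},{"tx": 1,"ty": 0,"tz": 1,"twist": 0,"grip": 255},{"tx": 1,"ty": 0,"tz": 1,"twist": 0,"grip": 255},{"tx": 1,"ty": 0,"tz": 1,"twist": 0,"grip": 255}], "squeeze": 10}}

```text
t: 4.28
position: [510.0, -101.6, 117.8]
tool_rot: [-180.0, 0.0, -149.1]
ft_force: [-0.3, -0.1, 0.2]
width: 40.4
grip_force: 0.0
```

```bash
python3 -c "
from h import *
delta(510.5,-101,118,-149)
s=sense();print(s['grip_force'],s['wrist_torque'])"
```

```text
t 4.28 pos [ 510.  -101.6  117.8] rot [-180.     0.  -149.1] q [ -7.  24.  17. 116. -11.  41. 138.] F [-0.3 -0.1  0.2] w 40.4
tx -0.7 ty 0.2 tz -0.2 twist -0.001
0.0 [ 0.03118994  0.05710834 -0.01330436]
```

{"method": "step_arm", "body": {"increments": [{"tx": 0,"ty": 0,"tz": 0,"twist": 0,"grip": 255},{"tx": 0,"ty": 0,"tz": 0,"twist": 0,"grip": 255},{"tx": 0,"ty": 0,"tz": 0,"twist": 0,"grip": 255},{"tx": 0,"ty": 0,"tz": 0,"twist": 0,"grip": 255}], "squeeze": 10}}

```text
t: 4.62
position: [509.6, -100.9, 117.6]
tool_rot: [179.9, -0.0, -149.0]
ft_force: [-2.9, 3.3, 4.4]
width: 33.9
grip_force: 10.0
```

```bash
python3 -c "
from h import *
delta(510.5,-101,118,-149)
s=sense();print(s['grip_force'],s['wrist_torque'])"
```

```text
t 4.62 pos [ 509.6 -100.9  117.6] rot [ 179.9   -0.  -149. ] q [ -7.  24.  17. 116. -11.  41. 138.] F [-2.9  3.3  4.4] w 33.9
tx -0.7 ty -0.6 tz -0.4 twist -0.001
9.999128133058548 [0.85348799 0.61111335 0.05671587]
```

{"method": "step_arm", "body": {"increments": [{"tx": 0,"ty": 0.7,"tz": 0,"twist": 0,"grip": 255},{"tx": 0,"ty": 0.7,"tz": 0,"twist": 0,"grip": 255},{"tx": 0,"ty": 0.7,"tz": 0.2,"twist": 0.05,"grip": 255},{"tx": 0,"ty": 0.7,"tz": 0.5,"twist": 0.15,"grip": 255},{"tx": 0,"ty": 0.7,"tz": 0.8,"twist": 0.25,"grip": 255},{"tx": 0,"ty": 0.7,"tz": 1.1,"twist": 0.35,"grip": 255},{"tx": 0,"ty": 0.7,"tz": 1.4,"twist": 0.45,"grip": 255},{"tx": 0,"ty": 0.7,"tz": 1.6,"twist": 0.5,"grip": 255}], "squeeze": 50}}

```text
t: 5.28
position: [509.6, -100.9, 116.1]
tool_rot: [-180.0, -0.0, -177.9]
ft_force: [-1.0, 2.0, 4.5]
width: 33.9
grip_force: 50.0
```

```bash
python3 -c "
from h import *
delta(510.5,-101,111,95)
s=sense();print(s['grip_force'],s['wrist_torque'])
shot('top','t2')
import cv2;cv2.imwrite('pics/t2c.png',cv2.resize(cv2.imread('pics/t2.png')[200:350,150:350],(800,600),interpolation=3))"
```

```text
t 5.28 pos [ 509.6 -100.9  116.1] rot [-180.    -0.  -177.9] q [-12.  25.  24. 117. -15.  41. 114.] F [-1.   2.   4.5] w 33.9
tx -0.9 ty -0.1 tz 5.1 twist 1.521
50.03146469593048 [0.42144413 0.50101288 0.41593141]
```

View pics/t2c.png

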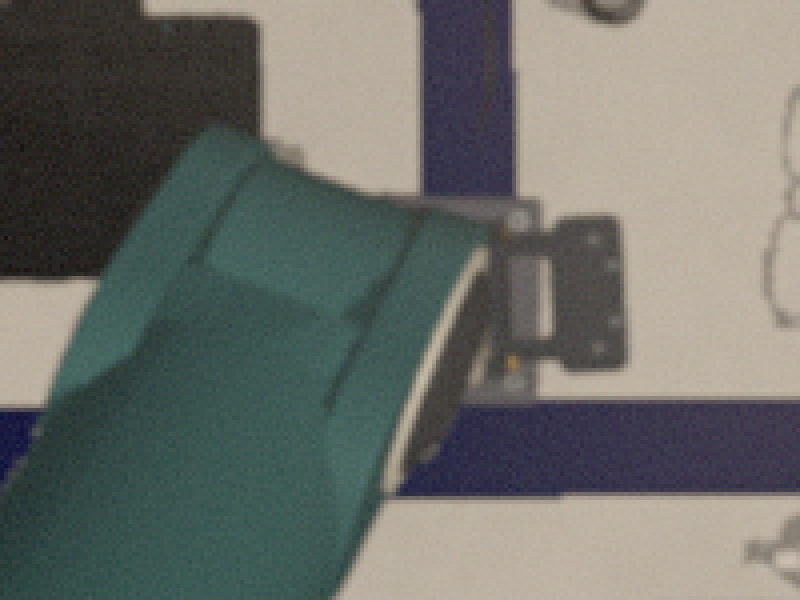

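The arm hides the camera in this view (the gripper body sits at about crop (560,290)). The wrist torque reads 0.416 N m, which matches the thread, so the camera is turning with the gripper.

{"method": "step_arm", "body": {"increments": [{"tx": 0,"ty": 0,"tz": 0.3,"twist": 0.1,"grip": 255},{"tx": 0,"ty": 0,"tz": 0.6,"twist": 0.2,"grip": 255},{"tx": 0,"ty": 0,"tz": 0.9,"twist": 0.3,"grip": 255},{"tx": 0,"ty": 0,"tz": 1.3,"twist": 0.4,"grip": 255},{"tx": 0,"ty": 0,"tz": 1.6,"twist": 0.5,"grip": 255},{"tx": 0,"ty": 0,"tz": 1.9,"twist": 0.6,"grip": 255},{"tx": 0,"ty": 0,"tz": 2.2,"twist": 0.7,"grip": 255},{"tx": 0,"ty": 0,"tz": 2.5,"twist": 0.8,"grip": 255}], "squeeze": 50}}

```text
t: 6.0
position: [509.5, -101.2, 113.6]
tool_rot: [-180.0, 0.0, 136.3]
ft_force: [-2.4, 1.2, 4.0]
width: 33.6
grip_force: 50.0
```

```bash
python3 -c "
from h import *
delta(509.6,-100.9,111.2,95)
s=sense();print(s['grip_force'],s['wrist_torque'])"
```

```text
t 6.0 pos [ 509.5 -101.2  113.6] rot [-180.     0.   136.3] q [-21.  27.  36. 117. -23.  42.  76.] F [-2.4  1.2  4. ] w 33.6
tx 0.1 ty 0.3 tz 2.4 twist 0.722
50.033331513404846 [0.28758489 0.51095347 0.47852788]
```

{"method": "step_arm", "body": {"increments": [{"tx": 0,"ty": 0,"tz": 0.3,"twist": 0.1,"grip": 255},{"tx": 0,"ty": 0,"tz": 0.6,"twist": 0.2,"grip": 255},{"tx": 0,"ty": 0,"tz": 0.9,"twist": 0.3,"grip": 255},{"tx": 0,"ty": 0,"tz": 1.3,"twist": 0.4,"grip": 255},{"tx": 0,"ty": 0,"tz": 1.6,"twist": 0.5,"grip": 255},{"tx": 0,"ty": 0,"tz": 1.9,"twist": 0.6,"grip": 255},{"tx": 0,"ty": 0,"tz": 2.2,"twist": 0.69,"grip": 255},{"tx": 0,"ty": 0,"tz": 2.2,"twist": 0.69,"grip": 255}], "squeeze": 50}}

```text
t: 6.67
position: [509.3, -101.3, 111.3]
tool_rot: [-179.9, 0.1, 96.9]
ft_force: [-3.7, 0.4, 4.5]
width: 33.5
grip_force: 50.0
```

```bash
python3 -c "
from h import *
delta(509.6,-100.9,111.2,95)
s=sense();print(s['grip_force'],s['wrist_torque'])
f=shot('scene','s3')
import cv2;cv2.imwrite('pics/s3c.png',cv2.resize(cv2.imread('pics/s3.png')[150:330,200:440],(800,600),interpolation=3))
for i in range(3):
  shot('scene')
  print([np.round(finder.mark_of('scene',n)[0]['at'],1) for n in ('bridge','camera_centre','camera')])"
```

```text
t 6.67 pos [ 509.3 -101.3  111.3] rot [-1.799e+02  1.000e-01  9.690e+01] q [-28.  30.  46. 118. -31.  44.  43.] F [-3.7  0.4  4.5] w 33.5
tx 0.4 ty 0.4 tz 0.1 twist 0.033
50.00360548496246 [0.26556557 0.68731329 0.09939053]
[array([ 532.2, -368.6,  108. ]), array([ 508.6, -100.8,  104.9]), array([ 506.7, -103.3,   79.9])]
[array([ 531.3, -369.8,  105.8]), array([ 508.2, -101.6,  106.2]), array([ 511.2, -102.5,   82.6])]
[array([ 529.9, -368.9,  106.4]), array([ 507.5, -100.2,  107.3]), array([ 506.5, -100.8,   80.6])]
```

View pics/s3c.png

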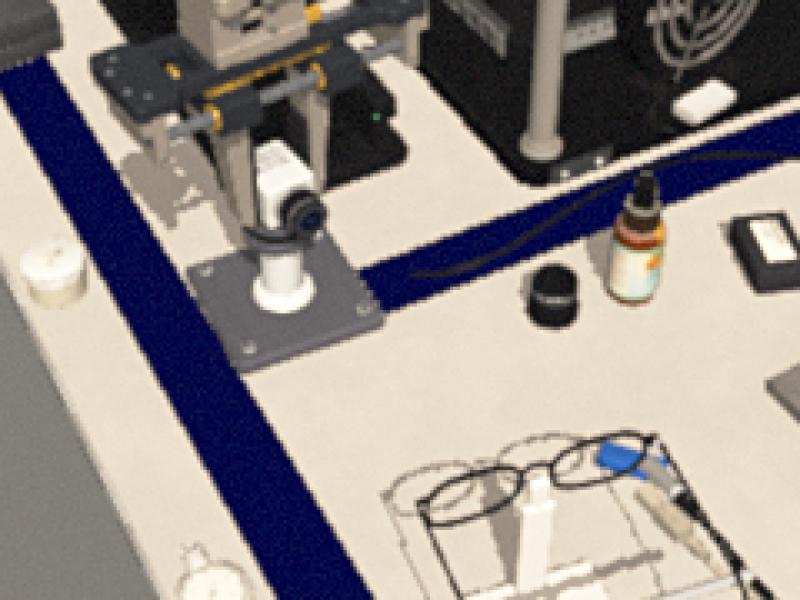

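The scene view shows the lens at crop (305,213), now facing the spectacles, whose bridge is at (540,468). Next is the last 2°, then I'll open the gripper and retreat upward.

{"method": "step_arm", "body": {"increments": [{"tx": 0,"ty": 0,"tz": 0.1,"twist": 0.02,"grip": 255},{"tx": 0,"ty": 0,"tz": 0.1,"twist": 0.037,"grip": 255},{"tx": 0,"ty": 0,"tz": 0.1,"twist": 0.037,"grip": 255},{"tx": 0,"ty": 0,"tz": 0.1,"twist": 0.037,"grip": 255}], "squeeze": 50}}

```text
t: 7.65
position: [509.2, -101.3, 111.2]
tool_rot: [-180.0, 0.0, 94.8]
ft_force: [-3.9, -1.0, 5.9]
width: 33.6
grip_force: 50.0
```

```bash
python3 -c "
from h import *
delta(509.6,-100.9,111.2,94.8)
s=sense();print(s['grip_force'],s['wrist_torque'])"
```

```text
t 7.65 pos [ 509.2 -101.3  111.2] rot [-180.     0.    94.8] q [-29.  31.  46. 118. -32.  45.  42.] F [-3.9 -1.   5.9] w 33.6
tx 0.3 ty 0.4 tz -0.0 twist 0.000
50.01950919628143 [-0.22188079  1.07885087  0.33283479]
```

{"method": "step_arm", "body": {"increments": [{"tx": 0,"ty": 0,"tz": 0,"twist": 0,"grip": 150},{"tx": 0,"ty": 0,"tz": 0,"twist": 0,"grip": 60},{"tx": 0,"ty": 0,"tz": 0,"twist": 0,"grip": 60},{"tx": 0,"ty": 0,"tz": 0,"twist": 0,"grip": 60},{"tx": 0,"ty": 0,"tz": -10,"twist": 0,"grip": 60},{"tx": 0,"ty": 0,"tz": -35,"twist": 0,"grip": 60},{"tx": 0,"ty": 0,"tz": -60,"twist": 0,"grip": 60},{"tx": 0,"ty": 0,"tz": -85,"twist": 0,"grip": 60}], "squeeze": 10}}

```text
t: 8.32
position: [509.4, -101.3, 197.6]
tool_rot: [-180.0, 0.0, 94.8]
ft_force: [1.3, -0.2, 0.3]
width: 70.1
grip_force: 0.0
```

{"method": "step_arm", "body": {"increments": [{"tx": 15,"ty": 0,"tz": 0,"twist": 0.1,"grip": 190},{"tx": 45,"ty": 0,"tz": 0,"twist": 0.2,"grip": 190},{"tx": 75,"ty": 0,"tz": 0,"twist": 0.3,"grip": 190},{"tx": 105,"ty": 0,"tz": 0,"twist": 0.4,"grip": 190},{"tx": 135,"ty": 0,"tz": 0,"twist": 0.5,"grip": 190},{"tx": 165,"ty": 0,"tz": 0,"twist": 0.6,"grip": 190},{"tx": 190,"ty": 0,"tz": 0,"twist": 0.7,"grip": 190},{"tx": 200,"ty": 0,"tz": 0,"twist": 0.8,"grip": 190}]}}

```text
t: 8.98
position: [492.5, 102.6, 196.6]
tool_rot: [-179.9, -0.1, 49.0]
ft_force: [1.2, 0.3, 0.4]
width: 23.8
grip_force: 0.0
```

```bash
python3 -c "
from h import *
delta(504,-31,150,-85)
np.set_printoptions(precision=1,suppress=True)
f=shot('top','t4')
import cv2;cv2.imwrite('pics/t4c.png',cv2.resize(cv2.imread('pics/t4.png')[210:330,190:350],(800,600),interpolation=3))
for c in ('top','scene'):
 for i in range(2):
  shot(c)
  for n in ('bridge','camera_centre','camera','lever_knob','lock_ring'):
    print(c,n,[(np.array(d['at']),round(d['score'],2)) for d in finder.mark_of(c,n)[:1]])"
```

```text
t 8.98 pos [492.5 102.6 196.6] rot [-1.799e+02 -1.000e-01  4.900e+01] q [-67.  27.  66. 117. -30.  55. -26.] F [1.2 0.3 0.4] w 23.8
tx -93.3 ty 96.4 tz 46.6 twist 2.338
top bridge [(array([ 534.7, -373.7,  107.3]), 0.87)]
top camera_centre [(array([ 508.7, -102.2,  109.5]), 0.59)]
top camera [(array([ 508.4, -103. ,   80.4]), 0.62)]
top lever_knob [(array([500.8, -34.4,  69.2]), 0.48)]
top lock_ring [(array([ 508. , -100.5,   65.7]), 0.62)]
top bridge [(array([ 536.3, -372.3,  105.2]), 0.84)]
top camera_centre [(array([509. , -99.8, 106.2]), 0.62)]
top camera [(array([ 510.5, -100.3,   80.6]), 0.85)]
top lever_knob [(array([505. , -36.3,  65.1]), 0.46)]
top lock_ring [(array([ 512.2, -100.9,   64.6]), 0.57)]
scene bridge [(array([ 529.1, -370.9,  106.2]), 0.75)]
scene camera_centre [(array([ 509. , -100.2,  107.2]), 0.93)]
scene camera [(array([ 508.3, -100.5,   77.5]), 0.59)]
scene lever_knob [(array([ 514.2, -100.6,   63.5]), 0.7)]
scene lock_ring [(array([ 513.1, -100.2,   63.3]), 0.45)]
scene bridge [(array([ 530.8, -369.6,  103.8]), 0.82)]
scene camera_centre [(array([509.4, -99.4, 106.2]), 0.74)]
scene camera [(array([504.8, -99.4,  83. ]), 0.72)]
scene lever_knob [(array([502.6, -32.4,  67.1]), 0.74)]
scene lock_ring [(array([ 514.6, -101. ,   66.4]), 0.7)]
```

View pics/t4c.png

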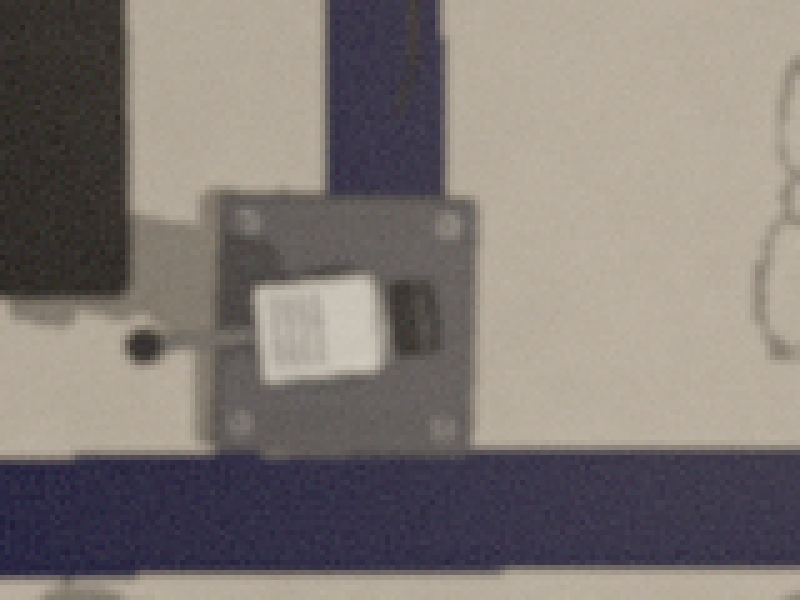

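The top view shows the lens at crop (411,320), pointing right. The outline at (790,190) is only the spectacles' shadow. The black frame itself is at full pixel (402,259), where the network puts it. I'll refine the yaw numerically.

```bash
cat > yaw.py <<'E'
from h import *
def camyaw(n=4):
    im=[];
    for i in range(n): f=vision.grab_frame('top');im.append(f['pixels'].astype(float))
    im=np.mean(im,0).astype(np.uint8);g=cv2.cvtColor(im,cv2.COLOR_RGB2GRAY)
    K=8;x0,y0=232,255;c=cv2.resize(g[y0:295,x0:275],None,fx=K,fy=K,interpolation=cv2.INTER_CUBIC)
    m=(c>150).astype(np.uint8);m=cv2.morphologyEx(m,cv2.MORPH_CLOSE,np.ones((25,25)))
    n,l,st,ce=cv2.connectedComponentsWithStats(m);k=1+st[1:,4].argmax()
    ct=cv2.findContours((l==k).astype(np.uint8),0,1)[0];ct=max(ct,key=cv2.contourArea)
    r=cv2.minAreaRect(ct);B=cv2.boxPoints(r)/K+[x0-.5,y0-.5]
    def at(uv,z): o,d=ray(f,uv);return o+d*(z-o[2])/d[2]
    P=np.array([at(b,121) for b in B]);e=np.diff(np.vstack([P,P[:1]]),axis=0)
    return r,P.mean(0),np.linalg.norm(e,axis=1),np.degrees(np.arctan2(e[:,1],e[:,0])),f,im
if __name__=='__main__':
    r,c,L,a,f,im=camyaw();np.set_printoptions(precision=1,suppress=True);print(r,c,L,a)
    cv2.imwrite('pics/br.png',cv2.resize(im[225:295,340:430,::-1],(800,600),interpolation=3))
E
python3 yaw.py
```

```text
((176.37652587890625, 166.13087463378906), (154.3733673095703, 198.7454376220703), 83.70318603515625) [ 508.9 -103.4  121. ] [43.9 34.1 43.8 34.1] [ -84.5 -174.1   95.4    6. ]
```

View pics/br.png

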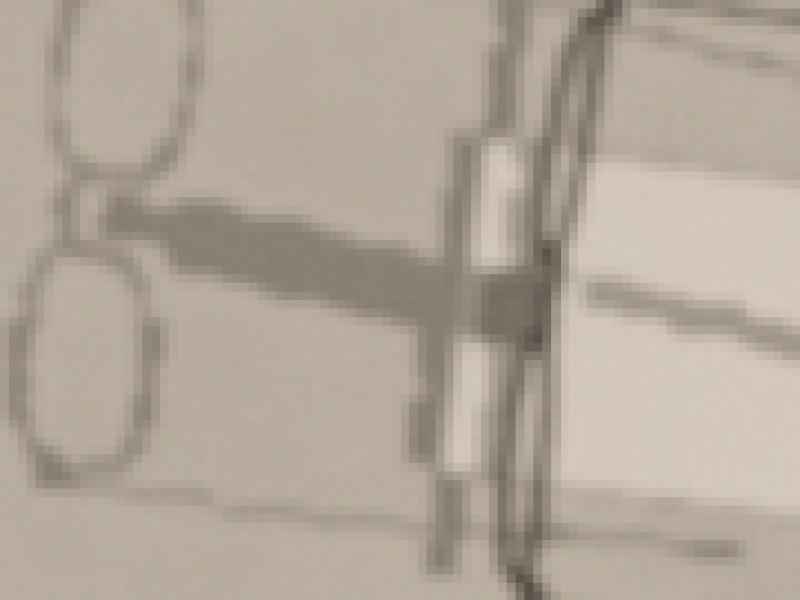

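The bridge is at crop (549,296), i.e. full pixel (402,259.5), bearing about −84.8°. The housing measures about −84.5° and the tool was at −85.2°, so the aim is good. Next is the lever: a half turn of the wrist, then the open fingers straddle the knob.

{"method": "step_arm", "body": {"increments": [{"tx": -12,"ty": 12,"tz": 0,"twist": 0.11,"grip": 172},{"tx": -24,"ty": 24,"tz": 0,"twist": 0.23,"grip": 172},{"tx": -36,"ty": 36,"tz": 0,"twist": 0.35,"grip": 172},{"tx": -48,"ty": 48,"tz": 0,"twist": 0.47,"grip": 172},{"tx": -60,"ty": 60,"tz": 0,"twist": 0.59,"grip": 172},{"tx": -72,"ty": 74,"tz": 0,"twist": 0.71,"grip": 172},{"tx": -84,"ty": 86,"tz": 0,"twist": 0.83,"grip": 172},{"tx": -93,"ty": 96,"tz": 0,"twist": 0.95,"grip": 172}]}}

```text
t: 11.1
position: [504.1, -36.1, 196.3]
tool_rot: [180.0, -0.0, -5.8]
ft_force: [0.5, 0.7, -0.6]
width: 29.7
grip_force: 0.0
```

{"method": "step_arm", "body": {"increments": [{"tx": 0,"ty": 0,"tz": 0,"twist": 0.12,"grip": 172},{"tx": 0,"ty": 0,"tz": 0,"twist": 0.24,"grip": 172},{"tx": 0,"ty": 0,"tz": 0,"twist": 0.36,"grip": 172},{"tx": 0,"ty": 0,"tz": 0,"twist": 0.48,"grip": 172},{"tx": 0,"ty": 0,"tz": 0,"twist": 0.6,"grip": 172},{"tx": 0,"ty": 0,"tz": 0,"twist": 0.72,"grip": 172},{"tx": 0,"ty": 0,"tz": 0,"twist": 0.84,"grip": 172},{"tx": 0,"ty": 0,"tz": 0,"twist": 0.96,"grip": 172}]}}

```text
t: 11.77
position: [504.2, -34.7, 196.1]
tool_rot: [180.0, -0.0, -60.8]
ft_force: [-0.7, 0.6, -0.4]
width: 30.0
grip_force: 0.0
```

```bash
python3 -c "
from h import *
delta(504,-32,120,-85.5)"
```

```text
t 11.77 pos [504.2 -34.7 196.1] rot [180.   -0.  -60.8] q [ -59.   45.   86.  117.  -49.   69. -102.] F [-0.7  0.6 -0.4] w 30.0
tx -2.5 ty -1.2 tz 76.1 twist 0.431
```

{"method": "step_arm", "body": {"increments": [{"tx": -2,"ty": -1,"tz": 10,"twist": 0,"grip": 172},{"tx": -2,"ty": -1,"tz": 25,"twist": 0,"grip": 172},{"tx": -2,"ty": -1,"tz": 45,"twist": 0,"grip": 172},{"tx": -2,"ty": -1,"tz": 65,"twist": 0,"grip": 172},{"tx": -2,"ty": -1,"tz": 75,"twist": 0,"grip": 172},{"tx": -2,"ty": -1,"tz": 75,"twist": 0,"grip": 172}]}}

```text
t: 12.27
position: [502.7, -32.2, 119.2]
tool_rot: [179.8, 0.1, -60.3]
ft_force: [0.1, 0.1, -0.0]
width: 30.1
grip_force: 0.0
```

```bash
python3 -c "
from h import *
delta(504,-32,83,-61)"
```

```text
t 12.27 pos [502.7 -32.2 119.2] rot [ 1.798e+02  1.000e-01 -6.030e+01] q [-54.  49.  78. 120. -57.  62. -98.] F [ 0.1  0.1 -0. ] w 30.1
tx 0.5 ty -1.2 tz 36.2 twist 0.011
```

{"method": "step_arm", "body": {"increments": [{"tx": 0.5,"ty": -1,"tz": 8,"twist": 0,"grip": 172},{"tx": 0.5,"ty": -1,"tz": 16,"twist": 0,"grip": 172},{"tx": 0.5,"ty": -1,"tz": 24,"twist": 0,"grip": 172},{"tx": 0.5,"ty": -1,"tz": 31,"twist": 0,"grip": 172},{"tx": 0.5,"ty": -1,"tz": 36,"twist": 0,"grip": 172},{"tx": 0.5,"ty": -1,"tz": 36,"twist": 0,"grip": 172}]}}

```text
t: 12.77
position: [504.6, -32.4, 84.3]
tool_rot: [179.9, 0.0, -60.5]
ft_force: [0.2, -0.2, 0.4]
width: 29.8
grip_force: 0.0
```

```bash
python3 -c "
from h import *
delta(504,-32,83,-61)
shot('scene','s5')
import cv2;cv2.imwrite('pics/s5c.png',cv2.resize(cv2.imread('pics/s5.png')[160:250,220:340],(800,600),interpolation=3))"
```

```text
t 12.77 pos [504.6 -32.4  84.3] rot [179.9   0.  -60.5] q [-52.  51.  73. 121. -61.  59. -96.] F [ 0.2 -0.2  0.4] w 29.8
tx -0.7 ty 0.3 tz 1.3 twist 0.009
```

View pics/s5c.png

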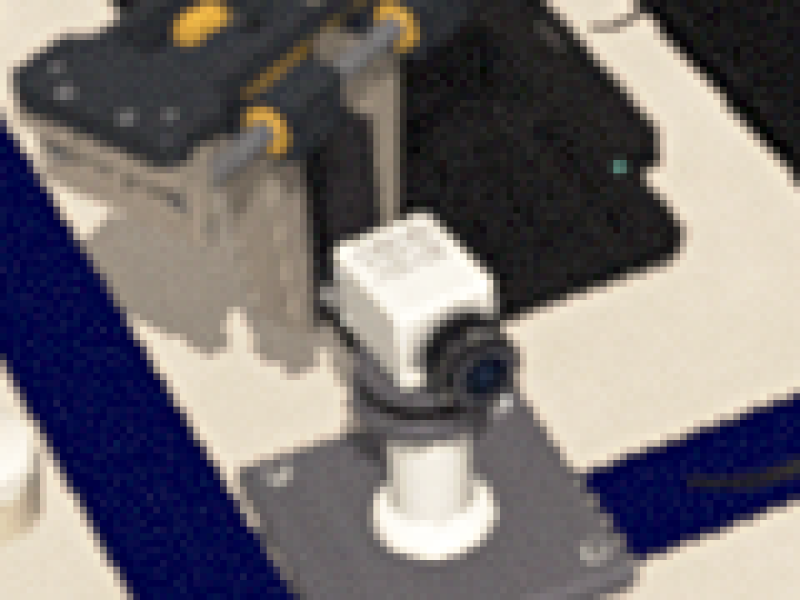

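The scene crop shows the finger beside the knob, behind the camera near (230,300). The lens is at (485,370) and the lock ring is just below the foot at (420,410). Starting the swing in small arcs with force readings.

```bash
cat >> h.py <<'E'
C=np.array([509.3,-101.1])
def stat():
    s=sense();p=s['position'];d=p[:2]-C;ph=np.arctan2(d[1],d[0])%(2*np.pi);t=np.array([-np.sin(ph),np.cos(ph)]);F=s['ft_force']
    print('t %.2f phi %.3f R %.1f z %.1f yaw %.1f'%(s['t'],ph,np.hypot(*d),p[2],s['tool_rot'][2]%360),'Ftan(on tool) %.2f Frad %.2f Fz %.2f'%(F[:2]@t,F[:2]@d/np.hypot(*d),F[2]),'Mz %.2f'%s['wrist_torque'][2],'q',np.round(s['joint_positions'],0))
    return s,ph
def arc(ph1,yaw1=None,n=4,R=70,z=None):
    s,ph=stat();p=s['position'];w=np.radians(s['tool_rot'][2]);z=z or p[2]
    y1=s['tool_rot'][2] if yaw1 is None else yaw1
    for k in range(1,n+1):
        a=ph+(ph1-ph)*k/n;T=C+R*np.array([np.cos(a),np.sin(a)]);D=T-p[:2]
        tw=np.radians((s['tool_rot'][2]-y1+180)%360-180)*k/n
        print('tx %.1f ty %.1f tz %.1f twist %.3f'%(D[0]*np.cos(w)+D[1]*np.sin(w),D[0]*np.sin(w)-D[1]*np.cos(w),(p[2]-z)*k/n,tw))
E
python3 -c "
from h import *
arc(1.645+0.3,-61,4)"
```

```text
t 12.82 phi 1.635 R 68.7 z 84.8 yaw 299.5 Ftan(on tool) -0.14 Frad 0.34 Fz 0.02 Mz 0.01 q [-52.  51.  74. 121. -61.  59. -96.]
tx -3.4 ty 4.4 tz 0.0 twist 0.002
tx -5.2 ty 9.5 tz 0.0 twist 0.005
tx -6.5 ty 14.8 tz 0.0 twist 0.007
tx -7.5 ty 20.1 tz 0.0 twist 0.009
```

{"method": "step_arm", "body": {"increments": [{"tx": -2.5,"ty": 2.5,"tz": 1,"twist": 0,"grip": 172},{"tx": -3.4,"ty": 4.4,"tz": 1,"twist": 0,"grip": 172},{"tx": -4.5,"ty": 7,"tz": 1,"twist": 0,"grip": 172},{"tx": -5.2,"ty": 9.5,"tz": 1,"twist": 0,"grip": 172},{"tx": -6,"ty": 12,"tz": 1,"twist": 0,"grip": 172},{"tx": -6.5,"ty": 14.8,"tz": 1,"twist": 0,"grip": 172}]}}

```text
t: 13.32
position: [489.2, -33.5, 84.4]
tool_rot: [-179.9, 0.0, -60.4]
ft_force: [0.7, 1.6, 0.8]
width: 29.6
grip_force: 0.8
```

```bash
python3 -c "
from h import *
arc(2.2,-58,6)"
```

```text
t 13.32 phi 1.860 R 70.5 z 84.4 yaw 299.6 Ftan(on tool) -1.09 Frad 1.30 Fz 0.81 Mz 0.02 q [-53.  50.  74. 123. -61.  58. -94.]
tx -0.3 ty 4.0 tz 0.0 twist -0.007
tx -0.9 ty 7.9 tz 0.0 twist -0.014
tx -1.2 ty 11.9 tz 0.0 twist -0.021
tx -1.3 ty 15.8 tz 0.0 twist -0.028
tx -1.2 ty 19.8 tz 0.0 twist -0.035
tx -0.9 ty 23.8 tz 0.0 twist -0.042
```

{"method": "step_arm", "body": {"increments": [{"tx": -0.3,"ty": 4,"tz": -0.2,"twist": 0,"grip": 172},{"tx": -0.9,"ty": 7.9,"tz": -0.4,"twist": 0,"grip": 172},{"tx": -1.2,"ty": 11.9,"tz": -0.6,"twist": 0,"grip": 172},{"tx": -1.2,"ty": 11.9,"tz": -0.6,"twist": 0,"grip": 172}]}}

```text
t: 13.65
position: [477.1, -39.5, 84.8]
tool_rot: [180.0, 0.0, -60.5]
ft_force: [-0.5, -0.2, -0.4]
width: 29.9
grip_force: 0.0
```

```bash
python3 -c "
from h import *
arc(2.4,-50,6)"
```

```text
t 13.65 phi 2.052 R 69.5 z 84.8 yaw 299.5 Ftan(on tool) 0.51 Frad -0.00 Fz -0.39 Mz -0.06 q [-53.  50.  75. 125. -61.  58. -93.]
tx -0.6 ty 4.0 tz 0.0 twist -0.031
tx -0.3 ty 8.1 tz 0.0 twist -0.061
tx 0.1 ty 12.1 tz 0.0 twist -0.092
tx 0.8 ty 16.1 tz 0.0 twist -0.123
tx 1.7 ty 20.1 tz 0.0 twist -0.153
tx 2.9 ty 24.0 tz 0.0 twist -0.184
```

{"method": "step_arm", "body": {"increments": [{"tx": -0.6,"ty": 4,"tz": -0.2,"twist": -0.03,"grip": 172},{"tx": -0.3,"ty": 8,"tz": -0.4,"twist": -0.06,"grip": 172},{"tx": 0.1,"ty": 12,"tz": -0.6,"twist": -0.09,"grip": 172},{"tx": 0.8,"ty": 16,"tz": -0.8,"twist": -0.12,"grip": 172}]}}

```text
t: 13.98
position: [464.3, -47.7, 85.6]
tool_rot: [180.0, 0.0, -53.5]
ft_force: [1.2, 1.5, -0.0]
width: 30.0
grip_force: 0.6
```

```bash
python3 -c "
from h import *
arc(2.6,-36,6)"
```

```text
t 13.98 phi 2.270 R 69.8 z 85.6 yaw 306.5 Ftan(on tool) -1.87 Frad 0.41 Fz -0.03 Mz 0.03 q [-52.  48.  74. 126. -59.  56. -85.]
tx 0.2 ty 3.8 tz 0.0 twist -0.051
tx 0.7 ty 7.6 tz 0.0 twist -0.102
tx 1.5 ty 11.4 tz 0.0 twist -0.153
tx 2.5 ty 15.1 tz 0.0 twist -0.204
tx 3.6 ty 18.8 tz 0.0 twist -0.255
tx 5.0 ty 22.4 tz 0.0 twist -0.305
```

{"method": "step_arm", "body": {"increments": [{"tx": 0.2,"ty": 3.8,"tz": -0.2,"twist": -0.05,"grip": 172},{"tx": 0.7,"ty": 7.6,"tz": -0.4,"twist": -0.1,"grip": 172},{"tx": 1.5,"ty": 11.4,"tz": -0.5,"twist": -0.15,"grip": 172},{"tx": 2.5,"ty": 15.1,"tz": -0.7,"twist": -0.2,"grip": 172}]}}

```text
t: 14.32
position: [453.5, -58.7, 86.2]
tool_rot: [180.0, 0.0, -42.0]
ft_force: [0.5, 2.0, 0.8]
width: 30.1
grip_force: 0.6
```

```bash
python3 -c "
from h import *
arc(2.8,-22,6)"
```

```text
t 14.32 phi 2.492 R 70.0 z 86.2 yaw 318.0 Ftan(on tool) -1.90 Frad 0.78 Fz 0.85 Mz 0.00 q [-51.  45.  73. 127. -57.  53. -74.]
tx 0.4 ty 3.6 tz 0.0 twist -0.058
tx 1.0 ty 7.1 tz 0.0 twist -0.116
tx 1.8 ty 10.6 tz 0.0 twist -0.174
tx 2.7 ty 14.1 tz 0.0 twist -0.233
tx 3.8 ty 17.5 tz 0.0 twist -0.291
tx 5.1 ty 20.9 tz 0.0 twist -0.349
```

{"method": "step_arm", "body": {"increments": [{"tx": 0.4,"ty": 3.6,"tz": -0.2,"twist": -0.06,"grip": 172},{"tx": 1,"ty": 7.1,"tz": -0.3,"twist": -0.12,"grip": 172},{"tx": 1.8,"ty": 10.6,"tz": -0.5,"twist": -0.17,"grip": 172},{"tx": 2.7,"ty": 14.1,"tz": -0.6,"twist": -0.23,"grip": 172}]}}

```text
t: 14.65
position: [446.2, -71.2, 86.9]
tool_rot: [180.0, -0.0, -28.8]
ft_force: [0.1, 1.4, 0.3]
width: 29.9
grip_force: 0.5
```

```bash
python3 -c "
from h import *
arc(3.0,-10,6)
print(sense()['grip_force'])"
```

```text
t 14.65 phi 2.699 R 69.8 z 86.9 yaw 331.2 Ftan(on tool) -1.34 Frad 0.51 Fz 0.29 Mz 0.04 q [-48.  42.  70. 128. -55.  51. -61.]
tx 0.1 ty 3.5 tz 0.0 twist -0.055
tx 0.6 ty 7.0 tz 0.0 twist -0.109
tx 1.3 ty 10.5 tz 0.0 twist -0.164
tx 2.1 ty 13.9 tz 0.0 twist -0.219
tx 3.1 ty 17.2 tz 0.0 twist -0.274
tx 4.2 ty 20.6 tz 0.0 twist -0.328
0.5057233711704612
```

{"method": "step_arm", "body": {"increments": [{"tx": 0.1,"ty": 3.5,"tz": -0.2,"twist": -0.055,"grip": 172},{"tx": 0.6,"ty": 7,"tz": -0.3,"twist": -0.11,"grip": 172},{"tx": 1.3,"ty": 10.5,"tz": -0.5,"twist": -0.165,"grip": 172},{"tx": 2.1,"ty": 13.9,"tz": -0.6,"twist": -0.22,"grip": 172}]}}

```text
t: 14.98
position: [441.5, -84.5, 87.6]
tool_rot: [180.0, -0.0, -16.2]
ft_force: [0.9, 0.5, 0.2]
width: 29.7
grip_force: 0.4
```

```bash
python3 -c "
from h import *
arc(3.2,3,6)
print(sense()['grip_force'])"
```

```text
t 14.98 phi 2.902 R 69.8 z 87.6 yaw 343.8 Ftan(on tool) -0.69 Frad -0.76 Fz 0.23 Mz -0.01 q [-46.  40.  68. 128. -52.  48. -49.]
tx -0.0 ty 3.5 tz 0.0 twist -0.056
tx 0.4 ty 6.9 tz 0.0 twist -0.112
tx 1.0 ty 10.4 tz 0.0 twist -0.168
tx 1.7 ty 13.8 tz 0.0 twist -0.224
tx 2.6 ty 17.1 tz 0.0 twist -0.279
tx 3.7 ty 20.4 tz 0.0 twist -0.335
0.4494181094923988
```

{"method": "step_arm", "body": {"increments": [{"tx": 0,"ty": 3.5,"tz": -0.2,"twist": -0.055,"grip": 172},{"tx": 0.4,"ty": 6.9,"tz": -0.3,"twist": -0.11,"grip": 172},{"tx": 1,"ty": 10.4,"tz": -0.5,"twist": -0.165,"grip": 172},{"tx": 1.7,"ty": 13.8,"tz": -0.6,"twist": -0.22,"grip": 172}]}}

```text
t: 15.32
position: [439.3, -98.2, 88.2]
tool_rot: [180.0, -0.0, -3.6]
ft_force: [0.9, 0.5, -0.2]
width: 30.1
grip_force: 0.5
```

```bash
python3 -c "
from h import *
arc(3.4,14,6)
print(sense()['grip_force'])"
```

```text
t 15.32 phi 3.101 R 70.1 z 88.2 yaw 356.4 Ftan(on tool) -0.58 Frad -0.90 Fz -0.20 Mz -0.01 q [-42.  37.  65. 128. -50.  46. -37.]
tx 0.3 ty 3.5 tz 0.0 twist -0.051
tx 0.6 ty 7.0 tz 0.0 twist -0.102
tx 1.1 ty 10.4 tz 0.0 twist -0.154
tx 1.8 ty 13.8 tz 0.0 twist -0.205
tx 2.6 ty 17.2 tz 0.0 twist -0.256
tx 3.7 ty 20.6 tz 0.0 twist -0.307
0.450271240551956
```

{"method": "step_arm", "body": {"increments": [{"tx": 0.3,"ty": 3.5,"tz": -0.2,"twist": -0.05,"grip": 172},{"tx": 0.6,"ty": 7,"tz": -0.3,"twist": -0.1,"grip": 172},{"tx": 1.1,"ty": 10.4,"tz": -0.5,"twist": -0.15,"grip": 172},{"tx": 1.8,"ty": 13.8,"tz": -0.6,"twist": -0.2,"grip": 172}]}}

```text
t: 15.65
position: [440.1, -112.0, 88.7]
tool_rot: [180.0, -0.0, 7.8]
ft_force: [0.2, 1.0, 0.4]
width: 30.3
grip_force: 0.7
```

```bash
python3 -c "
from h import *
arc(3.6,26,6)
print(sense()['grip_force'])"
```

```text
t 15.65 phi 3.297 R 70.1 z 88.7 yaw 7.8 Ftan(on tool) -0.98 Frad -0.34 Fz 0.40 Mz -0.05 q [-39.  36.  62. 128. -47.  45. -26.]
tx 0.2 ty 3.5 tz 0.0 twist -0.053
tx 0.6 ty 7.0 tz 0.0 twist -0.106
tx 1.1 ty 10.5 tz 0.0 twist -0.159
tx 1.8 ty 14.0 tz 0.0 twist -0.211
tx 2.6 ty 17.4 tz 0.0 twist -0.264
tx 3.6 ty 20.8 tz 0.0 twist -0.317
0.6636530446121469
```

{"method": "step_arm", "body": {"increments": [{"tx": 0.2,"ty": 3.5,"tz": -0.2,"twist": -0.05,"grip": 172},{"tx": 0.6,"ty": 7,"tz": -0.3,"twist": -0.1,"grip": 172},{"tx": 1.1,"ty": 10.5,"tz": -0.5,"twist": -0.155,"grip": 172},{"tx": 1.8,"ty": 14,"tz": -0.6,"twist": -0.21,"grip": 172}]}}

```text
t: 15.98
position: [443.7, -125.0, 89.2]
tool_rot: [-179.9, 0.0, 19.9]
ft_force: [0.4, 3.5, -0.5]
width: 29.8
grip_force: 1.3
```

```bash
python3 -c "
from h import *
arc(3.8,38,6)
print(sense()['grip_force'])"
```

```text
t 15.98 phi 3.491 R 69.8 z 89.2 yaw 19.9 Ftan(on tool) -3.16 Frad -1.59 Fz -0.53 Mz -0.02 q [-35.  34.  59. 127. -44.  44. -16.]
tx -0.1 ty 3.6 tz 0.0 twist -0.053
tx 0.2 ty 7.2 tz 0.0 twist -0.105
tx 0.6 ty 10.8 tz 0.0 twist -0.158
tx 1.3 ty 14.3 tz 0.0 twist -0.211
tx 2.1 ty 17.8 tz 0.0 twist -0.263
tx 3.1 ty 21.3 tz 0.0 twist -0.316
1.2860400918292214
```

```bash
cat >> h.py <<'E'
def avg(n=6):
    A=[];G=[]
    for i in range(n):
        s=sense();d=s['position'][:2]-C;u=d/np.hypot(*d);F=s['ft_force'][:2];A.append([F@[-u[1],u[0]],F@u]);G.append(s['grip_force']);vision.grab_frame('top')
    print('Ftan,Frad',np.mean(A,0).round(2),np.std(A,0).round(2),'grip',np.mean(G).round(2))
E
python3 -c "
from h import *
avg();arc(3.6,26,2)"
```

```text
Ftan,Frad [-0.88 -0.55] [1.06 0.66] grip 0.49
t 16.28 phi 3.497 R 70.0 z 89.3 yaw 19.7 Ftan(on tool) 1.03 Frad -0.33 Fz 1.50 Mz -0.04 q [-35.  34.  59. 127. -44.  44. -16.]
tx 0.2 ty 3.6 tz 0.0 twist -0.055
tx 0.5 ty 7.2 tz 0.0 twist -0.110
```

{"method": "step_arm", "body": {"increments": [{"tx": 0.2,"ty": 3.6,"tz": -0.2,"twist": -0.05,"grip": 172},{"tx": 0.5,"ty": 7.2,"tz": -0.3,"twist": -0.1,"grip": 172},{"tx": 0.5,"ty": 7.2,"tz": -0.3,"twist": -0.1,"grip": 172}]}}

```text
t: 16.53
position: [446.3, -131.6, 89.4]
tool_rot: [-179.9, 0.0, 25.5]
ft_force: [-0.4, 1.1, 0.5]
width: 30.1
grip_force: 0.9
```

```bash
python3 -c "
from h import *
avg();arc(3.7,32,2)"
```

```text
Ftan,Frad [-1.92 -0.13] [0.39 0.34] grip 0.95
t 16.83 phi 3.593 R 69.9 z 89.4 yaw 25.4 Ftan(on tool) -1.80 Frad -0.57 Fz -0.46 Mz -0.02 q [-33.  34.  58. 126. -43.  43. -11.]
tx 0.0 ty 3.7 tz 0.0 twist -0.057
tx 0.3 ty 7.4 tz 0.0 twist -0.114
```

{"method": "step_arm", "body": {"increments": [{"tx": 0,"ty": 3.7,"tz": -0.1,"twist": -0.05,"grip": 172},{"tx": 0.3,"ty": 7.4,"tz": -0.3,"twist": -0.11,"grip": 172},{"tx": 0.3,"ty": 7.4,"tz": -0.3,"twist": -0.11,"grip": 172}]}}

```text
t: 17.08
position: [450.1, -138.3, 89.8]
tool_rot: [-180.0, 0.0, 31.8]
ft_force: [-1.1, 1.3, -1.1]
width: 29.8
grip_force: 1.0
```

```bash
python3 -c "
from h import *
avg();arc(3.8,38,2)"
```

```text
Ftan,Frad [-1.95 -0.19] [0.55 0.29] grip 0.94
t 17.38 phi 3.704 R 69.9 z 89.8 yaw 31.7 Ftan(on tool) -2.23 Frad -0.69 Fz -0.90 Mz -0.01 q [-31.  33.  56. 125. -42.  43.  -5.]
tx 0.0 ty 3.4 tz 0.0 twist -0.055
tx 0.3 ty 6.7 tz 0.0 twist -0.109
```

{"method": "step_arm", "body": {"increments": [{"tx": 0,"ty": 3.4,"tz": -0.1,"twist": -0.05,"grip": 172},{"tx": 0.3,"ty": 6.7,"tz": -0.3,"twist": -0.11,"grip": 172},{"tx": 0.3,"ty": 6.7,"tz": -0.3,"twist": -0.11,"grip": 172}]}}

```text
t: 17.63
position: [454.0, -143.5, 90.1]
tool_rot: [-179.9, -0.0, 38.2]
ft_force: [-1.0, 1.9, -1.6]
width: 29.7
grip_force: 1.2
```

```bash
python3 -c "
from h import *
avg();arc(3.9,44,2)"
```

```text
Ftan,Frad [-2.63 -1.29] [0.73 0.62] grip 1.27
t 17.93 phi 3.798 R 69.9 z 90.1 yaw 38.0 Ftan(on tool) -1.45 Frad -0.85 Fz -0.85 Mz -0.03 q [-29.  33.  54. 124. -40.  43.   0.]
tx -0.1 ty 3.6 tz 0.0 twist -0.052
tx 0.2 ty 7.1 tz 0.0 twist -0.104
```

Growing (2.6 N, pad 1.27 N). Continuing in small steps.

{"method": "step_arm", "body": {"increments": [{"tx": -0.1,"ty": 3.6,"tz": -0.1,"twist": -0.05,"grip": 172},{"tx": 0.2,"ty": 7.1,"tz": -0.3,"twist": -0.1,"grip": 172},{"tx": 0.2,"ty": 7.1,"tz": -0.3,"twist": -0.1,"grip": 172}]}}

```text
t: 18.18
position: [458.5, -149.1, 90.4]
tool_rot: [-179.9, -0.0, 43.9]
ft_force: [-0.8, 2.9, -0.8]
width: 29.9
grip_force: 1.4
```

```bash
python3 -c "
from h import *
avg(8);arc(4.0,50,2)"
```

```text
Ftan,Frad [-2.69 -1.65] [0.49 0.22] grip 1.44
t 18.58 phi 3.901 R 70.0 z 90.5 yaw 43.8 Ftan(on tool) -2.81 Frad -1.78 Fz -1.09 Mz -0.01 q [-28.  32.  53. 124. -39.  42.   5.]
tx 0.1 ty 3.5 tz 0.0 twist -0.054
tx 0.3 ty 6.9 tz 0.0 twist -0.108
```

{"method": "step_arm", "body": {"increments": [{"tx": 0.1,"ty": 3.5,"tz": -0.1,"twist": -0.05,"grip": 172},{"tx": 0.3,"ty": 6.9,"tz": -0.2,"twist": -0.11,"grip": 172},{"tx": 0.3,"ty": 6.9,"tz": -0.2,"twist": -0.11,"grip": 172}]}}

```text
t: 18.83
position: [463.3, -153.6, 90.5]
tool_rot: [-179.9, -0.0, 50.3]
ft_force: [-1.2, 4.8, -0.9]
width: 29.8
grip_force: 1.9
```

```bash
python3 -c "
from h import *
avg(8);arc(4.08,54,2)"
```

```text
Ftan,Frad [-4.01 -3.02] [0.36 0.74] grip 2.0
t 19.23 phi 3.995 R 69.9 z 90.6 yaw 50.1 Ftan(on tool) -4.69 Frad -2.45 Fz -1.34 Mz -0.05 q [-26.  32.  51. 123. -38.  42.  10.]
tx -0.1 ty 3.0 tz 0.0 twist -0.034
tx 0.0 ty 5.9 tz 0.0 twist -0.068
```

{"method": "step_arm", "body": {"increments": [{"tx": 0,"ty": 1.2,"tz": 0,"twist": -0.01,"grip": 172},{"tx": 0,"ty": 2.2,"tz": 0,"twist": -0.02,"grip": 172},{"tx": 0,"ty": 2.2,"tz": 0,"twist": -0.02,"grip": 172}]}}

```text
t: 19.48
position: [464.7, -154.9, 90.5]
tool_rot: [-179.9, -0.0, 51.3]
ft_force: [-3.0, 6.4, -0.0]
width: 30.0
grip_force: 2.6
```

```bash
python3 -c "
from h import *
avg(10);stat()"
```

```text
Ftan,Frad [-5.25 -2.76] [0.53 0.34] grip 2.6
t 19.98 phi 4.020 R 70.0 z 90.5 yaw 51.3 Ftan(on tool) -5.23 Frad -3.03 Fz 0.55 Mz -0.02 q [-25.  32.  50. 122. -38.  42.  11.]
```

Ring is firm at about 5 N. Backing off and lifting clear.

{"method": "step_arm", "body": {"increments": [{"tx": 0,"ty": -3.5,"tz": 0,"twist": 0,"grip": 172},{"tx": 0,"ty": -7,"tz": 0,"twist": 0,"grip": 172},{"tx": 0,"ty": -7,"tz": 0,"twist": 0,"grip": 172},{"tx": 0,"ty": -7,"tz": -10,"twist": 0,"grip": 172},{"tx": 0,"ty": -7,"tz": -30,"twist": 0,"grip": 172},{"tx": 0,"ty": -7,"tz": -60,"twist": 0,"grip": 172},{"tx": 0,"ty": -7,"tz": -90,"twist": 0,"grip": 172},{"tx": 0,"ty": -7,"tz": -120,"twist": 0,"grip": 172}]}}

```text
t: 20.65
position: [459.7, -152.4, 212.7]
tool_rot: [179.9, 0.0, 51.2]
ft_force: [0.8, 1.3, 0.6]
width: 30.2
grip_force: 0.0
```

```bash
python3 -c "
from h import *
delta(400,200,210,50)"
```

```text
t 20.65 pos [ 459.7 -152.4  212.7] rot [179.9   0.   51.2] q [-38.  20.  65. 119. -23.  54.  -1.] F [0.8 1.3 0.6] w 30.2
tx 237.0 ty -267.5 tz 2.7 twist 0.020
```

{"method": "step_arm", "body": {"increments": [{"tx": 20,"ty": -22,"tz": 0,"twist": 0,"grip": 172},{"tx": 44,"ty": -50,"tz": 0,"twist": 0,"grip": 172},{"tx": 68,"ty": -77,"tz": 0,"twist": 0,"grip": 172},{"tx": 92,"ty": -104,"tz": 0,"twist": 0,"grip": 172},{"tx": 116,"ty": -131,"tz": 0,"twist": 0,"grip": 172},{"tx": 140,"ty": -158,"tz": 0,"twist": 0,"grip": 172},{"tx": 164,"ty": -185,"tz": 0,"twist": 0,"grip": 172},{"tx": 180,"ty": -203,"tz": 0,"twist": 0,"grip": 172}]}}

```text
t: 21.32
position: [413.9, 119.1, 211.4]
tool_rot: [180.0, -0.1, 51.4]
ft_force: [0.5, 1.1, 0.4]
width: 29.9
grip_force: 0.0
```

```bash
python3 yaw.py; python3 -c "
from h import *
stat();f=shot('top','t6')
import cv2;cv2.imwrite('pics/t6c.png',cv2.resize(cv2.imread('pics/t6.png')[210:330,190:350],(800,600),interpolation=3))"
```

```text
((206.5624542236328, 209.7862548828125), (247.76719665527344, 250.59576416015625), 83.53407287597656) [ 499.2 -110.   121. ] [55.3 54.7 55.1 54.6] [ -84.3 -174.    95.6    6.2]
t 21.52 phi 1.982 R 236.9 z 211.2 yaw 51.3 Ftan(on tool) -0.34 Frad 0.11 Fz -0.26 Mz -0.07 q [-82.  13.  71. 126. -16.  51. -40.]
```

View pics/t6c.png

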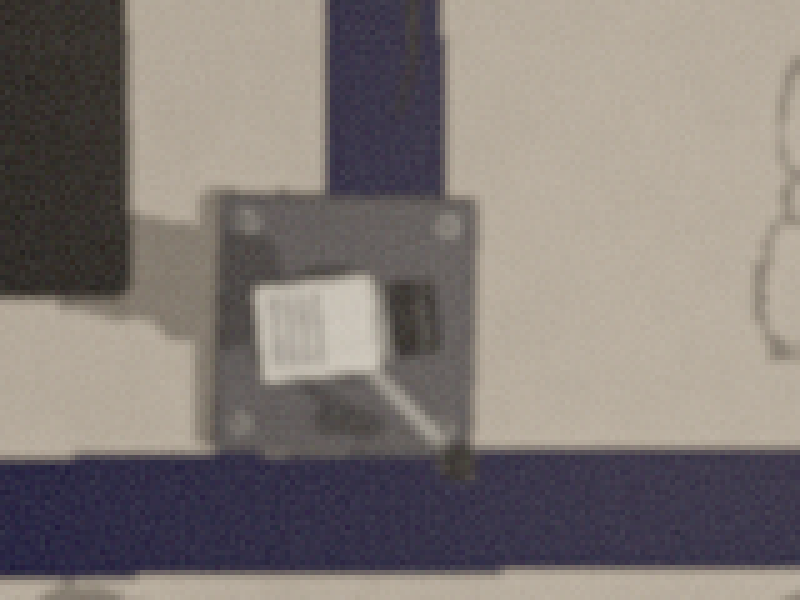

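The top view shows the housing corners where they were, with the lens still at crop (411,320). The lever knob is now at (457,462), clear of everything. Handing in.

```bash
python3 -c "
from h import *
print(workorder.close_job())"
```

```text
the job is handed in; nothing more can be done
None
```

I screwed the camera down about 116° clockwise until it looked at the bridge, within about half a degree by my measurements. I then let go and swung the lock ring counter-clockwise until it gripped. The last push read 5.2 N, just over the ideal 4–5 N but below the 6 N where the ring drags the camera, and the top view showed the aim unchanged. I touched nothing else and handed the job in at about 21.5 s.

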